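# Check and tighten the paint-jar lids, then shelve the jars

## Task

Before the poetry exhibition's craft hour, put the three paint jars out, one after another: first yellow, then red, then blue. Tug each jar's lid upward to see whether it is loose (a loose lid rises without its jar; do not pull it right off), turn a loose one clockwise until it stops, then lift the jar by its lid and set it down gently, upright and centred, on the display-stand mat of its own colour. Leave everything else where it is.

Things in the scene. Friction and masses are not known exactly. Their poses are not given: they have to be found in the camera images.
- rack: Plywood carrying rack, fixed to the table, 190 x 190 mm and 40 mm high. Origin: centre of its underside; z up. Four square pockets, 66 mm wide and 34 mm deep, centred 46 mm from the middle along its x and y (92 mm apart): three hold the paint jars, one a glue bottle. The jars cannot turn in the pockets by more than about 0.1 rad; lift them at least 36 mm to be clear of the rack.
- stand: Low wooden display stand, fixed, 200 mm (its x) x 360 mm (its y), top board 60 mm above the table. Origin: centre of its underside on the table. A 12 mm thick lip along its +x edge rises to 85 mm. The three coloured mats lie in a row along its front (-x) half, 115 mm apart; a tin and a small green box stand behind them.
- jar_yellow: Square yellow plastic paint jar, 60 x 60 mm, square body 62 mm high, then a round neck up to 88 mm that hides under the lid; about 0.4 kg. Origin: centre of its underside; z up; x and y square to its sides. It starts in a rack pocket with its underside 6 mm above the table.
- jar_red: Square red plastic paint jar, 60 x 60 mm, square body 62 mm high, then a round neck up to 88 mm that hides under the lid; about 0.4 kg. Origin: centre of its underside; z up; x and y square to its sides. It starts in a rack pocket with its underside 6 mm above the table.
- jar_blue: Square blue plastic paint jar, 60 x 60 mm, square body 62 mm high, then a round neck up to 88 mm that hides under the lid; about 0.4 kg. Origin: centre of its underside; z up; x and y square to its sides. It starts in a rack pocket with its underside 6 mm above the table.
- lid_1: Round white ribbed screw lid, 56 mm across, 40 mm high, on any one of the jars. Origin: centre of its lower rim, 66 mm above the jar's underside when seated; z up. Grip it by its upper 18 mm (a solid cylinder); fingertips may reach down to its rim. It turns almost freely up to the stop, but only when fully down (within 2 mm). All three lids are alike.
- lid_2: Round white ribbed screw lid, 56 mm across, 40 mm high, on any one of the jars. Origin: centre of its lower rim, 66 mm above the jar's underside when seated; z up. Tight: turned clockwise (from above) to its stop, its x axis along the jar's y axis, either way round; a tight lid has 2.5 mm of vertical play, then lifts its jar. Tight lids do not turn further.
- lid_3: Round white ribbed screw lid, 56 mm across, 40 mm high, on any one of the jars. Origin: centre of its lower rim, 66 mm above the jar's underside when seated; z up. Loose: its x axis lies 0 to 0.6 rad clockwise of the jar's x axis: 0.95 to 1.6 rad more clockwise to the stop. A loose lid lifts freely without its jar, off it after 18 mm.
- mat_yellow: Yellow square mat, 90 x 90 mm, 3 mm thick, fixed on the display stand (underside 60 mm, top 63 mm above the table): the place of the yellow jar. Origin: centre of its underside.
- mat_red: Red square mat, 90 x 90 mm, 3 mm thick, fixed on the display stand (underside 60 mm, top 63 mm above the table): the place of the red jar. Origin: centre of its underside.
- mat_blue: Blue square mat, 90 x 90 mm, 3 mm thick, fixed on the display stand (underside 60 mm, top 63 mm above the table): the place of the blue jar. Origin: centre of its underside.
- glue: Bystander: white square glue bottle with orange nozzle, 56 x 56 mm, 148 mm high, in the fourth rack pocket. Origin: centre of its underside.
- tin: Bystander: round steel tin with a red band, 60 mm across, 50 mm high, on the stand behind the mats. Origin: centre of its underside.
- pack: Bystander: small green box standing on the stand behind the mats, 35 x 70 mm, 100 mm high. Origin: centre of its underside.
- book: Bystander: orange book lying flat, 140 x 200 mm, 26 mm thick. Origin: centre of its underside.
- brush_cup: Bystander: blue ceramic cup with upright brushes, 76 mm across, 190 mm high. Origin: centre of its underside.
- tape: Bystander: roll of clear tape lying flat, 100 mm across, 45 mm high. Origin: centre of its underside.
- brush: Bystander: brush lying flat, about 200 mm long along its x. Origin: on the table under it.
Mind the look-alikes: they are no part of the job. Leave any green, orange or turquoise look-alike of the lid_3 alone.

How it is judged (in metres and radians):
On the way, in this order (a step that is already met when the one before it is completed fails the run):
1. the lid of the yellow jar has been tried: raised at least 6 mm above its starting height by the gripper holding that lid (with or without its jar) (((horizontal distance between lid_1 and jar_yellow below 0.015 m and height (world z) of lid_1 above 0.078 m and contact force between the fingers and lid_1 above 1 N) or (horizontal distance between lid_2 and jar_yellow below 0.015 m and height (world z) of lid_2 above 0.078 m and contact force between the fingers and lid_2 above 1 N) or (horizontal distance between lid_3 and jar_yellow below 0.015 m and height (world z) of lid_3 above 0.078 m and contact force between the fingers and lid_3 above 1 N))), for 0.1 s.
2. the lid of the red jar has been tried: raised at least 6 mm above its starting height by the gripper holding that lid (with or without its jar) (((horizontal distance between lid_1 and jar_red below 0.015 m and height (world z) of lid_1 above 0.078 m and contact force between the fingers and lid_1 above 1 N) or (horizontal distance between lid_2 and jar_red below 0.015 m and height (world z) of lid_2 above 0.078 m and contact force between the fingers and lid_2 above 1 N) or (horizontal distance between lid_3 and jar_red below 0.015 m and height (world z) of lid_3 above 0.078 m and contact force between the fingers and lid_3 above 1 N))), for 0.1 s.
3. the lid of the blue jar has been tried: raised at least 6 mm above its starting height by the gripper holding that lid (with or without its jar) (((horizontal distance between lid_1 and jar_blue below 0.015 m and height (world z) of lid_1 above 0.078 m and contact force between the fingers and lid_1 above 1 N) or (horizontal distance between lid_2 and jar_blue below 0.015 m and height (world z) of lid_2 above 0.078 m and contact force between the fingers and lid_2 above 1 N) or (horizontal distance between lid_3 and jar_blue below 0.015 m and height (world z) of lid_3 above 0.078 m and contact force between the fingers and lid_3 above 1 N))), for 0.1 s.
At the end, for the whole second after the job is handed in: Each jar stands upright (within 4.5 degrees) and still on the mat of its colour, centres within 20 mm, with a lid fully down (within 7 mm) and at its tight stop (within 0.25 rad). On the way the gripper raised each lid 6 mm, in the order yellow, red, blue (horizontal distance between jar_yellow and mat_yellow below 0.02 m and z of jar_yellow in the frame of mat_yellow between -0.002 and 0.008 m and angle between each of jar_yellow, jar_red, jar_blue's own z axis and vertical below 0.08 rad and linear speed of each of jar_yellow, jar_red, jar_blue below 0.02 m/s and ((distance between lid_1 and jar_yellow below 0.073 m and angle between the x axis of lid_1 and the y axis of jar_yellow, either way round below 0.25 rad) or (distance between lid_2 and jar_yellow below 0.073 m and angle between the x axis of lid_2 and the y axis of jar_yellow, either way round below 0.25 rad) or (distance between lid_3 and jar_yellow below 0.073 m and angle between the x axis of lid_3 and the y axis of jar_yellow, either way round below 0.25 rad)) and horizontal distance between jar_red and mat_red below 0.02 m and z of jar_red in the frame of mat_red between -0.002 and 0.008 m and ((distance between lid_1 and jar_red below 0.073 m and angle between the x axis of lid_1 and the y axis of jar_red, either way round below 0.25 rad) or (distance between lid_2 and jar_red below 0.073 m and angle between the x axis of lid_2 and the y axis of jar_red, either way round below 0.25 rad) or (distance between lid_3 and jar_red below 0.073 m and angle between the x axis of lid_3 and the y axis of jar_red, either way round below 0.25 rad)) and horizontal distance between jar_blue and mat_blue below 0.02 m and z of jar_blue in the frame of mat_blue between -0.002 and 0.008 m and ((distance between lid_1 and jar_blue below 0.073 m and angle between the x axis of lid_1 and the y axis of jar_blue, either way round below 0.25 rad) or (distance between lid_2 and jar_blue below 0.073 m and angle between the x axis of lid_2 and the y axis of jar_blue, either way round below 0.25 rad) or (distance between lid_3 and jar_blue below 0.073 m and angle between the x axis of lid_3 and the y axis of jar_blue, either way round below 0.25 rad))); the robot touches nothing.
It fails at once if a lid is pulled right off its jar (over 25 mm up) ((distance between lid_1 and jar_yellow above 0.092 m and distance between lid_1 and jar_red above 0.092 m and distance between lid_1 and jar_blue above 0.092 m) or (distance between lid_2 and jar_yellow above 0.092 m and distance between lid_2 and jar_red above 0.092 m and distance between lid_2 and jar_blue above 0.092 m) or (distance between lid_3 and jar_yellow above 0.092 m and distance between lid_3 and jar_red above 0.092 m and distance between lid_3 and jar_blue above 0.092 m)).
It fails at once if a jar is tipped by more than about 35 degrees (angle between any of jar_yellow, jar_red, jar_blue's own z axis and vertical above 0.6 rad).
It fails at once if a jar is dropped or slammed on its mat (faster than 0.4 m/s in the last 15 mm) ((horizontal distance between jar_yellow and mat_yellow below 0.06 m and z of jar_yellow in the frame of mat_yellow below 0.018 m and linear speed of jar_yellow above 0.4 m/s) or (horizontal distance between jar_yellow and mat_red below 0.06 m and z of jar_yellow in the frame of mat_red below 0.018 m and linear speed of jar_yellow above 0.4 m/s) or (horizontal distance between jar_yellow and mat_blue below 0.06 m and z of jar_yellow in the frame of mat_blue below 0.018 m and linear speed of jar_yellow above 0.4 m/s) or (horizontal distance between jar_red and mat_yellow below 0.06 m and z of jar_red in the frame of mat_yellow below 0.018 m and linear speed of jar_red above 0.4 m/s) or (horizontal distance between jar_red and mat_red below 0.06 m and z of jar_red in the frame of mat_red below 0.018 m and linear speed of jar_red above 0.4 m/s) or (horizontal distance between jar_red and mat_blue below 0.06 m and z of jar_red in the frame of mat_blue below 0.018 m and linear speed of jar_red above 0.4 m/s) or (horizontal distance between jar_blue and mat_yellow below 0.06 m and z of jar_blue in the frame of mat_yellow below 0.018 m and linear speed of jar_blue above 0.4 m/s) or (horizontal distance between jar_blue and mat_red below 0.06 m and z of jar_blue in the frame of mat_red below 0.018 m and linear speed of jar_blue above 0.4 m/s) or (horizontal distance between jar_blue and mat_blue below 0.06 m and z of jar_blue in the frame of mat_blue below 0.018 m and linear speed of jar_blue above 0.4 m/s)).
It fails at once if another thing is shifted by more than 25 mm (distance of any of glue, tin, pack, book, brush_cup, tape, brush from where it was at the start of the episode above 0.025 m).
It also fails if it takes over 72 s, if anything falls off the work surface, if the arm or the gripper's body presses on something with over 40 N, if the wrist force passes 120 N, or if a joint passes its speed limit or range.

## Robot

A 6-joint arm with a two-finger parallel gripper is mounted at the origin on the work surface. World frame = base frame: x ahead of the robot, y to its left, z up, the work surface at z = 0. Lengths are in mm, angles in degrees, forces in N, time in s.
With the tool pointing down it reaches from about 275 to 750 mm from the base axis. Payload 10.2 kg.
Tool frame: the origin (TCP) lies at the very end of the fingers, on their centre line; the grasp point (between the pads) lies 19 mm behind it (grip_point_offset is the distance from the TCP to the grasp point, in mm); z points along the fingers, y is the line along which they close (so a half turn about z gives the same grasp; the last joint's range is limited). The gripper opens to 85 mm and grips with 20 to 120 N. Pads are 22 mm wide; open, the fingers measure 114 mm over their backs; the gripper's body (76 mm by 85 mm) begins 54 mm behind the grasp point. The pads swing forward as they close: fully open they stand 13 mm farther back than shut.
Start: joints at [63.518, 17.928, 85.812, -0, 76.261, -12.8], TCP at [124.194, 510.105, 231.294] pointing down, gripper open.
Joint ranges: [-168.41, 168.41], [-55.51, 124.54], [10.69, 146.95], [-70.63, 250.63], [1, 178], [-165.06, 165.06]. Speed limits (degrees/s): [136.94, 136.94, 172.46, 180, 180, 180].

## Interface

Orientations are given as [roll, pitch, yaw] about the fixed x, y, z axes, in that order (R = Rz(yaw) Ry(pitch) Rx(roll)).
In Python, from rig import read_state, capture, sign_off, grip_point_offset gives the robot as it stands.
- The arm moves only by the shell command python3 -m jog 'ROWS' [FORCE]. ROWS is JSON, a list of rows, each an object of numbers: "dx", "dy", "dz": the shift along the tool's x, y, z in cm; "wx", "wy", "wz": the turn, a rotation vector about the tool's x, y, z in rad; "claw": the finger opening in cm, from 0 to 8.54. A call has 1 to 10 rows; each row shifts and turns the commanded pose from where the row before left it, along the tool's axes as they then stand; what a row does not reach is not made up. A row lasts 1/10 s, in which the tool goes at most 50 mm and 8.59 degrees, less where a joint would pass 70% of its speed; a pose out of reach is approached as far as the arm can. A call is refused whole if a number of a shift passes 5 or a number of a turn 0.15, either way. A call with a gripper value outside its range is refused whole. The fingers move at their own pace and stop on an object; FORCE is the grip in N (left out, the last holds). Time passes only in rows, so rows that do not move let the fingers close. It gives the time, the measured TCP pose, the force, the opening and the grip force at its end, in the units of the state.
- read_state(): the state, without advancing time (a new reading comes with each control period).
- capture(name): name is "scene" or "top" or "wrist"; returns a dict with "color" (420x560x3 uint8, red, green, blue), "fx", "fy", "cx", "cy" (pixels), "extrinsics" (4x4, takes a point from camera to world coordinates); the wrist camera has in their place "mount" (4x4, takes a point from camera to tool coordinates, whose origin is the TCP and whose axes are the flange's). Camera axes: x right, y down, z forward; pixel columns grow to the right and rows downward; lengths in mm; the calibration is good to about 2 mm. A picture is of the moment at which its call begins: read the wrist's pose just before it. There is no depth.
- sign_off(): hands the job in; it is judged then, once.
The state is a dict: "time": time; "joint_pos": joint angles; "joint_vel": joint speeds; "joint_efforts": joint torques, N m; "position": TCP position; "eef_rot": TCP orientation; "force": force on the tool from outside, world axes, zero at the start; "ft_torque": the same for the moment, N m; "gripper_width": finger opening in mm; "grip_force": force on a finger pad.
Only numpy, scipy, OpenCV 4.12 (cv2) and the standard library are available. Lean on these libraries where they do the work, as an engineer would, in place of code of your own. Each camera call takes 0.05 s, during which the arm holds its last target. There are 200 camera calls.

## Working session

There is one attempt and no reset: what is moved stays moved. The work goes in short steps, Python scripts to look and compute and a shell command to move; the robot and the scene stay as the last step left them, time stands still between calls to the robot, and variables do not carry over. Pictures are saved under pics/ and viewed, at most 10 in all, crops included, and the job is handed in when it is done.

```bash
ls; mkdir -p pics; python3 - <<'E'
from rig import *
import cv2, numpy as np
print(read_state(), grip_point_offset)
for n in ("top","scene"):
    c=capture(n); cv2.imwrite(f"pics/{n}0.png",c["color"][:,:,::-1]); np.save(f"{n}0.npy",c,allow_pickle=True)
    print(n,c["fx"],c["fy"],c["cx"],c["cy"],np.round(c["extrinsics"],3).tolist())
c=capture("wrist");cv2.imwrite("pics/wrist0.png",c["color"][:,:,::-1]);print(c["fx"],np.round(c["mount"],3).tolist())
E
```

```text
pics
{'time': 0.0, 'joint_pos': array([ 6.35183297e+01,  1.79588639e+01,  8.58547007e+01,  1.72091941e-03,
        7.62614851e+01, -1.27998781e+01]), 'joint_vel': array([ 0.04169453,  0.0249176 ,  0.07618176, -0.07417774,  0.09819636,
        0.12024545]), 'joint_efforts': array([ 1.78320450e-03, -4.12265539e+01, -2.59743440e+01, -1.13710823e-04,
        4.15673640e-03,  2.74675710e-05]), 'position': array([124.06212295, 509.86039774, 230.73572088]), 'eef_rot': array([-1.79927185e+02, -1.82566232e-02,  1.66317786e+02]), 'force': array([0.50192728, 0.79921381, 0.97334382]), 'ft_torque': array([0.04070278, 0.00577153, 0.02493515]), 'grip_force': 0.0, 'gripper_width': 85.67686214331164} 18.700000000000003
top 401.643954005413 401.643954005413 277.57479097262006 211.11964730039224 [[-0.018, -0.992, 0.122, 357.736], [-0.999, 0.021, 0.03, -4.132], [-0.033, -0.121, -0.992, 1368.132], [0.0, 0.0, 0.0, 1.0]]
scene 511.6393990834877 511.6393990834877 278.7223767109849 215.03693430452458 [[0.759, 0.52, -0.392, 1064.0], [0.651, -0.604, 0.46, -626.614], [0.003, -0.604, -0.797, 1208.879], [0.0, 0.0, 0.0, 1.0]]
332.8792212655011 [[0.001, -0.957, -0.289, 73.783], [1.0, 0.001, -0.0, 1.002], [0.001, -0.289, 0.957, -143.807], [0.0, 0.0, 0.0, 1.0]]
```

View pics/top0.png

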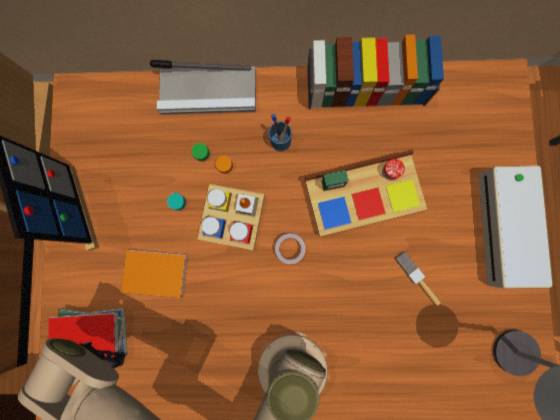

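View pics/scene0.png

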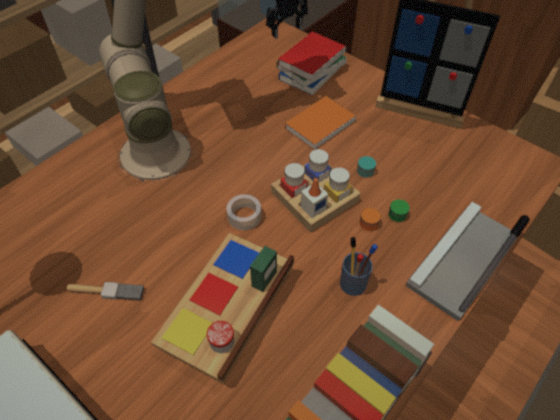

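Top view: the rack is at about (232,217) with yellow lid (217,198), blue (212,227), red (240,232) and glue (245,204). Mats: blue (334,213), red (369,204), yellow (404,195). The green, orange and turquoise loose lids are at (200,152), (223,163) and (176,201). The scene view shows the same layout, with the tin behind the yellow/red mats and the green box behind the blue.

```bash
cat > h.py <<'E'
from rig import *
import cv2, numpy as np
from scipy.spatial.transform import Rotation as R
def ext(c,s=None):
    if "extrinsics" in c: return c["extrinsics"]
    T=np.eye(4); T[:3,:3]=R.from_euler("xyz",s["eef_rot"],degrees=True).as_matrix(); T[:3,3]=s["position"]
    return T@c["mount"]
def ray(c,uv,z,s=None):
    T=ext(c,s); d=T[:3,:3]@np.array([(uv[0]-c["cx"])/c["fx"],(uv[1]-c["cy"])/c["fy"],1]); o=T[:3,3]
    return (o+d*(z-o[2])/d[2])[:2]
def proj(c,p,s=None):
    q=np.linalg.inv(ext(c,s))@np.append(p,1); return np.array([q[0]/q[2]*c["fx"]+c["cx"],q[1]/q[2]*c["fy"]+c["cy"]])
def mask(img,lo,hi):
    return cv2.inRange(cv2.cvtColor(img,cv2.COLOR_RGB2HSV),np.array(lo),np.array(hi))
def blobs(m,amin):
    cs,_=cv2.findContours(m,cv2.RETR_EXTERNAL,cv2.CHAIN_APPROX_NONE)
    return [(cv2.contourArea(k),cv2.minAreaRect(k)) for k in cs if cv2.contourArea(k)>amin]
def go(p,yaw=None):
    """needed shift in tool axes (cm) and turn wz (rad) from the measured pose"""
    s=read_state(); M=R.from_euler("xyz",s["eef_rot"],degrees=True).as_matrix()
    d=M.T@(np.array(p)-s["position"])/10
    a=None if yaw is None else -np.radians((yaw-s["eef_rot"][2]+180)%360-180)
    print("go dxyz cm",np.round(d,2),"wz",a, "pos",np.round(s["position"],1),"rot",np.round(s["eef_rot"],1),"t",s["time"])
E
python3 - <<'E'
from h import *
c=np.load("top0.npy",allow_pickle=True).item(); im=c["color"]
for n,lo,hi in (("yel",(22,150,120),(35,255,255)),("red",(0,200,120),(4,255,255)),("blue",(105,150,100),(125,255,255))):
    for a,r in blobs(mask(im,lo,hi),500):
        if 300<r[0][0]<430 and 160<r[0][1]<240:
            P=[ray(c,q,63) for q in cv2.boxPoints(r)]
            e=P[1]-P[0];print(n,a,"mat",np.round(np.mean(P,0),1),np.linalg.norm(e),np.linalg.norm(P[2]-P[1]),np.degrees(np.arctan2(e[1],e[0])))
m=mask(im,(0,0,140),(179,70,255))
for a,r in blobs(m,80):
    if 190<r[0][0]<260 and 170<r[0][1]<250: print("lid",a,np.round(r[0],1),r[1],np.round(ray(c,r[0],112),1))
E
```

```text
yel 731.5 mat [ 561.6 -372.6] 92.60704868822563 92.91537747021185 -74.72670880528314
blue 632.5 mat [ 509.5 -148.7] 87.26929332286484 84.06489149927926 -77.09560935150306
lid 234.5 [238.5 230.5] (17.0, 17.0) [453. 158.]
lid 229.5 [209.5 225.5] (16.970561981201172, 18.384777069091797) [470.7 249.8]
lid 268.5 [244.6 202.8] (17.258220672607422, 17.454336166381836) [540.5 138. ]
lid 220.5 [216.  196.5] (17.0, 16.0) [562.9 229.2]
```

```bash
python3 - <<'E'
import cv2
a=cv2.imread("pics/top0.png")[165:260,180:280]; b=cv2.imread("pics/scene0.png")[140:235,260:360]
cv2.imwrite("pics/crop.png",cv2.resize(cv2.hconcat([a,b]),None,fx=4,fy=4,interpolation=cv2.INTER_CUBIC))
E
```

```text
(no output)
```

View pics/crop.png

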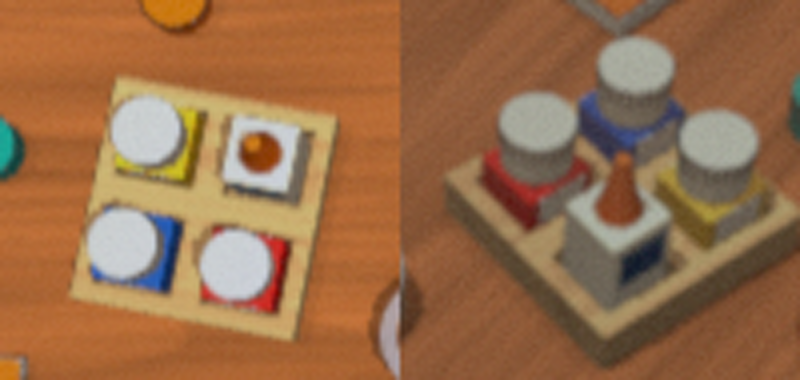

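```bash
python3 -m jog '[{"dx":-2.5,"dy":-0.9},{"dx":-4.5,"dy":-1.5},{"dx":-4.5,"dy":-1.5},{"dx":-4.5,"dy":-1.5},{"dx":-4.5,"dy":-1.5},{"dx":-4.5,"dy":-1.5},{"dx":-4.5,"dy":-1.5},{"dx":-4.5,"dy":-1.5},{"dx":-4.5,"dy":-1.5},{"dx":-4.5,"dy":-1.5}]' 60
python3 -m jog '[{"wz":0.13},{"wz":0.13},{"wz":0.13},{"wz":0.13},{"wz":0.13},{"wz":0.12},{"dz":0}]'
python3 -c "
from h import *
go([563,229,215],122)"
```

```text
go dxyz cm [-49.29 -16.91   1.59] wz 0.7735070847724462 pos [124.1 509.9 230.9] rot [-179.9   -0.   166.3] t 0.15schema error: expected keys dx, dy, dz, wx, wy, wz, claw
schema error: expected keys dx, dy, dz, wx, wy, wz, claw
```

```bash
python3 -m jog '[{"dx":-2.5,"dy":-0.9,"dz":0,"wx":0,"wy":0,"wz":0,"claw":8.5},{"dx":-4.5,"dy":-1.5,"dz":0,"wx":0,"wy":0,"wz":0,"claw":8.5},{"dx":-4.5,"dy":-1.5,"dz":0,"wx":0,"wy":0,"wz":0,"claw":8.5},{"dx":-4.5,"dy":-1.5,"dz":0,"wx":0,"wy":0,"wz":0,"claw":8.5},{"dx":-4.5,"dy":-1.5,"dz":0,"wx":0,"wy":0,"wz":0,"claw":8.5},{"dx":-4.5,"dy":-1.5,"dz":0,"wx":0,"wy":0,"wz":0,"claw":8.5},{"dx":-4.5,"dy":-1.5,"dz":0,"wx":0,"wy":0,"wz":0,"claw":8.5},{"dx":-4.5,"dy":-1.5,"dz":0,"wx":0,"wy":0,"wz":0,"claw":8.5},{"dx":-4.5,"dy":-1.5,"dz":0,"wx":0,"wy":0,"wz":0,"claw":8.5},{"dx":-4.5,"dy":-1.5,"dz":0,"wx":0,"wy":0,"wz":0,"claw":8.5}]' 60
python3 -m jog '[{"dx":0,"dy":0,"dz":0,"wx":0,"wy":0,"wz":0.13,"claw":8.5},{"dx":0,"dy":0,"dz":0,"wx":0,"wy":0,"wz":0.13,"claw":8.5},{"dx":0,"dy":0,"dz":0,"wx":0,"wy":0,"wz":0.13,"claw":8.5},{"dx":0,"dy":0,"dz":0,"wx":0,"wy":0,"wz":0.13,"claw":8.5},{"dx":0,"dy":0,"dz":0,"wx":0,"wy":0,"wz":0.13,"claw":8.5},{"dx":0,"dy":0,"dz":0,"wx":0,"wy":0,"wz":0.12,"claw":8.5},{"dx":0,"dy":0,"dz":0,"wx":0,"wy":0,"wz":0,"claw":8.5}]'
python3 -c "
from h import *
go([563,229,215],122)"
```

```text
time: 1.15
position: [509.3, 267.1, 231.1]
eef_rot: [-180.0, -0.0, 166.3]
force: [0.9, -0.2, 0.3]
gripper_width: 84.4
grip_force: 0.0
time: 1.85
position: [507.8, 268.5, 231.0]
eef_rot: [-180.0, -0.0, 122.1]
force: [-0.3, -0.0, 0.1]
gripper_width: 85.0
grip_force: 0.0
go dxyz cm [-6.28  2.57  1.6 ] wz 0.002465656222972646 pos [507.8 268.5 231. ] rot [-180.    -0.   122.1] t 1.85
```

```bash
python3 -m jog '[{"dx":-3.1,"dy":1.3,"dz":0.8,"wx":0,"wy":0,"wz":0,"claw":8.5},{"dx":-3.1,"dy":1.3,"dz":0.8,"wx":0,"wy":0,"wz":0,"claw":8.5},{"dx":0,"dy":0,"dz":0,"wx":0,"wy":0,"wz":0,"claw":8.5},{"dx":0,"dy":0,"dz":0,"wx":0,"wy":0,"wz":0,"claw":8.5}]'
cat >> h.py <<'E'
def lids(zs=(112,),save=None):
    s=read_state(); c=capture("wrist"); im=c["color"]
    if save: cv2.imwrite(save,im[:,:,::-1])
    g=cv2.medianBlur(im,5); m=mask(g,(0,0,110),(179,60,255))
    for a,r in blobs(m,800):
        print("white",a,np.round(r[0],0),np.round(r[1],0),[np.round(ray(c,r[0],z,s),1).tolist() for z in zs])
    return c,s
E
python3 -c "
from h import *
lids(save='pics/w1.png'); go([563,229,215],122)"
```

```text
time: 2.25
position: [563.0, 229.6, 214.8]
eef_rot: [-179.9, -0.0, 122.3]
force: [-0.4, 0.5, 0.9]
gripper_width: 84.9
grip_force: 0.0
white 1643.5 [535. 314.] [77. 48.] [[797.2, 267.5]]
white 1897.0 [ 38. 283.] [82. 76.] [[428.0, 67.8]]
white 3274.5 [212. 260.] [68. 85.] [[540.2, 163.4]]
white 3848.0 [277. 202.] [72. 70.] [[558.5, 233.2]]
white 4868.0 [115. 200.] [75. 84.] [[452.6, 168.2]]
white 5111.0 [188. 118.] [84. 81.] [[471.2, 252.0]]
go dxyz cm [-0.12 -0.03  0.02] wz 0.005444469271867311 pos [562.6 230.1 215.2] rot [-180.    -0.   122.3] t 2.3
```

View pics/w1.png

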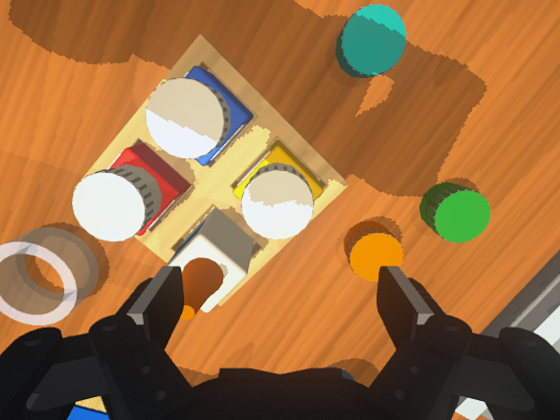

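The wrist view shows the yellow jar's lid at about (277,202), blue lid (188,118), red lid (110,203), and the glue bottle at (205,260). The fingers' closing line lies clear of the neighbours.

```bash
python3 -m jog '[{"dx":0.3,"dy":-0.2,"dz":2,"wx":0,"wy":0,"wz":0,"claw":8.5},{"dx":0,"dy":0,"dz":3.5,"wx":0,"wy":0,"wz":0,"claw":8.5},{"dx":0,"dy":0,"dz":3.5,"wx":0,"wy":0,"wz":0,"claw":8.5},{"dx":0,"dy":0,"dz":2.8,"wx":0,"wy":0,"wz":0,"claw":8.5},{"dx":0,"dy":0,"dz":1.5,"wx":0,"wy":0,"wz":0,"claw":8.5},{"dx":0,"dy":0,"dz":0,"wx":0,"wy":0,"wz":0,"claw":8.5}]' 50
python3 -m jog '[{"dx":0,"dy":0,"dz":0,"wx":0,"wy":0,"wz":0,"claw":5},{"dx":0,"dy":0,"dz":0,"wx":0,"wy":0,"wz":0,"claw":5},{"dx":0,"dy":0,"dz":0,"wx":0,"wy":0,"wz":0,"claw":5},{"dx":0,"dy":0,"dz":0,"wx":0,"wy":0,"wz":0,"claw":5},{"dx":0,"dy":0,"dz":0,"wx":0,"wy":0,"wz":0,"claw":5},{"dx":0,"dy":0,"dz":0,"wx":0,"wy":0,"wz":0,"claw":5}]' 50
```

```text
time: 2.9
position: [558.0, 232.0, 80.7]
eef_rot: [-179.8, -0.1, 122.3]
force: [-0.1, 0.9, 0.9]
gripper_width: 84.8
grip_force: 0.0
time: 3.5
position: [560.1, 231.6, 84.2]
eef_rot: [179.9, 0.0, 122.2]
force: [-2.2, 0.3, 5.3]
gripper_width: 54.8
grip_force: 52.2
```

```bash
python3 -m jog '[{"dx":0,"dy":0,"dz":-0.3,"wx":0,"wy":0,"wz":0,"claw":5},{"dx":0,"dy":0,"dz":-0.4,"wx":0,"wy":0,"wz":0,"claw":5},{"dx":0,"dy":0,"dz":-0.4,"wx":0,"wy":0,"wz":0,"claw":5},{"dx":0,"dy":0,"dz":0,"wx":0,"wy":0,"wz":0,"claw":5},{"dx":0,"dy":0,"dz":0,"wx":0,"wy":0,"wz":0,"claw":5},{"dx":0,"dy":0,"dz":0,"wx":0,"wy":0,"wz":0,"claw":5}]'
python3 - <<'E'
from h import *
for i in range(2): s=read_state();print(s["force"],s["ft_torque"],s["position"])
c,s=lids(save='pics/w2.png')
s=read_state();print(s["force"])
E
```

```text
time: 4.1
position: [559.5, 231.3, 93.0]
eef_rot: [-180.0, -0.0, 122.2]
force: [-0.1, -0.3, -2.6]
gripper_width: 54.5
grip_force: 53.4
[-0.08363944 -0.28410955 -2.5998062 ] [ 0.00583969 -0.01642209 -0.01587852] [559.51549182 231.29914282  93.01756815]
[-0.08363944 -0.28410955 -2.5998062 ] [ 0.00583969 -0.01642209 -0.01587852] [559.51549182 231.29914282  93.01756815]
white 14342.5 [274. 298.] [132. 150.] [[559.6, 227.7]]
white 8409.5 [ 44. 280.] [141.  87.] [[473.4, 183.2]]
white 20646.0 [106. 133.] [175. 155.] [[471.1, 253.4]]
[-0.08386422  0.34661732 -3.89192378]
```

View pics/w2.png

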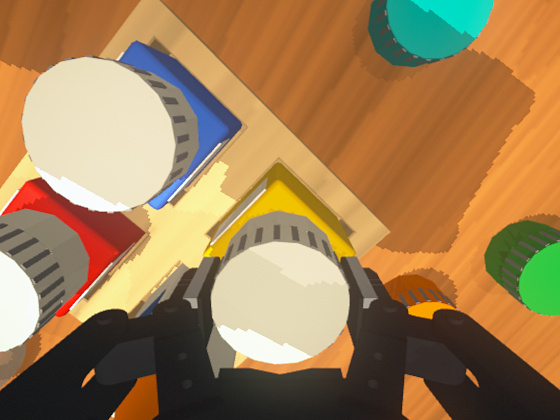

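The lid is held at about (280,302), with the yellow jar body below it. I can't yet tell from this whether the jar came up, so I'll take more force readings.

```bash
for i in 1 2 3; do python3 -m jog '[{"dx":0,"dy":0,"dz":0,"wx":0,"wy":0,"wz":0,"claw":5}]' | grep force; done; python3 -m jog '[{"dx":0,"dy":0,"dz":-0.3,"wx":0,"wy":0,"wz":0,"claw":5},{"dx":0,"dy":0,"dz":0,"wx":0,"wy":0,"wz":0,"claw":5},{"dx":0,"dy":0,"dz":0,"wx":0,"wy":0,"wz":0,"claw":5}]'; python3 - <<'E'
from h import *
c=np.load("top0.npy",allow_pickle=True).item()
for i in range(3): capture("wrist"); s=read_state();print(s["force"],s["position"])
# jar edge: yellow body region corners at wrist
s=read_state();c=capture("wrist");m=mask(c["color"],(22,150,100),(35,255,255))
for a,r in blobs(m,800): print(a,r, [np.round(ray(c,q,z,s),1).tolist() for z in (68,) for q in cv2.boxPoints(r)])
a=np.argwhere(m>0)
top=a[a[:,0].argmin()]; print("corner",top,ray(c,top[::-1],68,s),ray(c,top[::-1],76,s))
E
```

```text
force: [-0.7, 0.5, -3.3]
grip_force: 53.4
force: [0.3, 0.8, -3.5]
grip_force: 53.4
force: [0.8, 0.0, -3.5]
grip_force: 53.4
time: 4.75
position: [559.8, 231.4, 96.5]
eef_rot: [180.0, 0.0, 122.2]
force: [-0.4, 0.1, -3.7]
gripper_width: 54.3
grip_force: 53.4
[-0.15948952  0.46853169 -3.76670893] [559.70471269 231.35914643  96.37297945]
[-0.2087475   0.29099605 -4.03091599] [559.66269058 231.32875175  96.27265703]
[-0.48808612  0.10844682 -4.14871722] [559.65464133 231.3338455   96.26216805]
3011.5 ((285.62457275390625, 245.194580078125), (117.88994598388672, 119.93745422363281), 38.57653045654297) [[525.7, 204.0], [533.2, 271.4], [598.0, 264.1], [596.1, 191.0]]
corner [164 277] [533.93906383 270.36029105] [533.31697077 271.49204677]
```

```bash
python3 - <<'E'
from h import *
im=cv2.imread("pics/w2.png")[:,:,::-1].copy()
a=np.argwhere(mask(im,(22,150,100),(35,255,255))>0)
print(a[a[:,0].argmin()])
E
```

```text
[163 278]
```

```bash
python3 - <<'E'
from h import *
c0=np.load("scene0.npy",allow_pickle=True).item(); c=capture("scene")
A=c0["color"][140:235,260:360]; B=c["color"][140:235,260:360]
for im in (A,B):
    m=mask(im,(20,120,60),(35,255,255)); m[:40]=0;m[:,:60]=0
    a=np.argwhere(m>0); print(len(a),a.mean(0),a.min(0),a.max(0))
print(proj(c,[560,231,6])-proj(c,[560,231,20]))
cv2.imwrite("pics/cmp.png",cv2.resize(cv2.hconcat([A,B])[:,:,::-1],None,fx=4,fy=4,interpolation=cv2.INTER_CUBIC))
E
```

```text
117 [50.78632479 73.06837607] [42 64] [61 89]
131 [49.77099237 73.79389313] [40 64] [62 90]
[-0.42668705  2.93848413]
```

View pics/cmp.png

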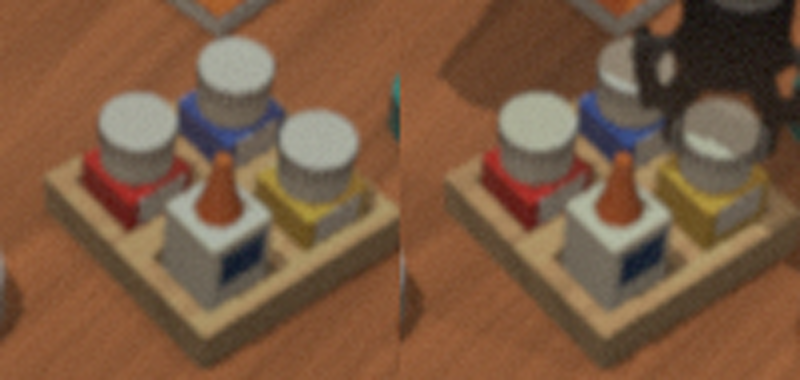

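The right half shows the yellow jar's body corner about 3 px higher than in the left half. The wrist carries about 4 N, so that lid is tight and the jar lifts with it.

```bash
python3 -m jog '[{"dx":0,"dy":0,"dz":-1,"wx":0,"wy":0,"wz":0,"claw":5},{"dx":0,"dy":0,"dz":-2,"wx":0,"wy":0,"wz":0,"claw":5},{"dx":0,"dy":0,"dz":-3,"wx":0,"wy":0,"wz":0,"claw":5},{"dx":0,"dy":0,"dz":-3,"wx":0,"wy":0,"wz":0,"claw":5},{"dx":0,"dy":0,"dz":-3,"wx":0,"wy":0,"wz":0,"claw":5},{"dx":0,"dy":0,"dz":-2.5,"wx":0,"wy":0,"wz":0,"claw":5},{"dx":0,"dy":0,"dz":-1.5,"wx":0,"wy":0,"wz":0,"claw":5},{"dx":-1,"dy":-0.6,"dz":0,"wx":0,"wy":0,"wz":0,"claw":5},{"dx":-2,"dy":-1.2,"dz":0,"wx":0,"wy":0,"wz":0,"claw":5},{"dx":-3,"dy":-1.9,"dz":0,"wx":0,"wy":0,"wz":0,"claw":5}]' 80
python3 -m jog '[{"dx":-3.6,"dy":-2.2,"dz":0,"wx":0,"wy":0,"wz":0,"claw":5},{"dx":-3.6,"dy":-2.2,"dz":0,"wx":0,"wy":0,"wz":0,"claw":5},{"dx":-3.6,"dy":-2.2,"dz":0,"wx":0,"wy":0,"wz":0,"claw":5},{"dx":-3.6,"dy":-2.2,"dz":0,"wx":0,"wy":0,"wz":0,"claw":5},{"dx":-3.6,"dy":-2.2,"dz":0,"wx":0,"wy":0,"wz":0,"claw":5},{"dx":-3.6,"dy":-2.2,"dz":0,"wx":0,"wy":0,"wz":0,"claw":5},{"dx":-3.6,"dy":-2.2,"dz":0,"wx":0,"wy":0,"wz":0,"claw":5},{"dx":-3.6,"dy":-2.2,"dz":0,"wx":0,"wy":0,"wz":0,"claw":5},{"dx":-3.6,"dy":-2.2,"dz":0,"wx":0,"wy":0,"wz":0,"claw":5},{"dx":-3.6,"dy":-2.2,"dz":0,"wx":0,"wy":0,"wz":0,"claw":5}]'
python3 -m jog '[{"dx":-3,"dy":-1.9,"dz":0,"wx":0,"wy":0,"wz":0,"claw":5},{"dx":-2,"dy":-1.2,"dz":0,"wx":0,"wy":0,"wz":0,"claw":5},{"dx":-1,"dy":-0.6,"dz":0,"wx":0,"wy":0,"wz":0,"claw":5},{"dx":0,"dy":0,"dz":0,"wx":0,"wy":0,"wz":-0.15,"claw":5},{"dx":0,"dy":0,"dz":0,"wx":0,"wy":0,"wz":-0.15,"claw":5},{"dx":0,"dy":0,"dz":0,"wx":0,"wy":0,"wz":-0.15,"claw":5},{"dx":0,"dy":0,"dz":0,"wx":0,"wy":0,"wz":0,"claw":5},{"dx":0,"dy":0,"dz":0,"wx":0,"wy":0,"wz":0,"claw":5}]'
python3 - <<'E'
from h import *
go([561.6,-372.6,210])
s=read_state();c=capture("wrist");im=c["color"];cv2.imwrite("pics/w3.png",im[:,:,::-1])
t=capture("top");I=t["color"]
m=mask(I,(0,150,90),(6,255,255))
for a,r in blobs(m,200):
    if 300<r[0][0]<430 and 160<r[0][1]<240: print("red",a,r,ray(t,r[0],63),[ray(t,q,63).round() for q in cv2.boxPoints(r)])
for n,lo,hi in (("yel",(22,120,90),(35,255,255)),("red",(0,150,90),(6,255,255)),("blue",(105,120,60),(125,255,255))):
  for a,r in blobs(mask(im,lo,hi),500): print(n,a,r,ray(c,r[0],63,s).round(1))
E
```

```text
time: 6.0
position: [559.7, 160.3, 255.3]
eef_rot: [-179.9, -0.0, 122.3]
force: [0.7, -0.2, -4.4]
gripper_width: 54.0
grip_force: 85.4
time: 7.0
position: [564.9, -263.2, 255.4]
eef_rot: [-180.0, -0.1, 122.2]
force: [0.6, 0.4, -2.9]
gripper_width: 53.7
grip_force: 85.4
time: 7.8
position: [566.5, -331.1, 256.0]
eef_rot: [180.0, -0.0, 147.8]
force: [0.1, 0.3, -4.3]
gripper_width: 53.7
grip_force: 85.4
go dxyz cm [-1.8  -3.77  4.6 ] wz None pos [ 566.5 -331.1  256. ] rot [180.   -0.  147.8] t 7.8
red 488.0 ((368.15045166015625, 203.0415496826172), (26.92497444152832, 27.35320472717285), 74.47589111328125) [ 537.89093923 -260.23324031] [array([ 570., -207.]), array([ 592., -294.]), array([ 506., -313.]), array([ 484., -227.])]
yel 12735.0 ((258.2991638183594, 128.29583740234375), (193.4561767578125, 258.0159606933594), 0.4735080301761627) [ 508.7 -319. ]
red 8543.0 ((325.5054626464844, 115.24480438232422), (93.64788818359375, 96.89683532714844), 46.2188720703125) [ 533.3 -256.8]
blue 7833.0 ((416.2044677734375, 22.88819122314453), (97.67233276367188, 110.22052001953125), 47.290611267089844) [ 507.2 -147.2]
```

View pics/w3.png

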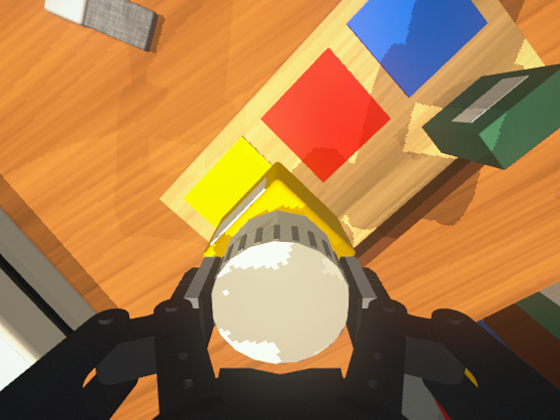

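The wrist view shows the held lid at about (281,303) on the tool axis. The yellow mat is partly covered around (235,185), the red mat is at (325,115) and the blue at (416,40). Next I move over the mat and lower slowly.

```bash
python3 -m jog '[{"dx":-0.8,"dy":-1.8,"dz":1,"wx":0,"wy":0,"wz":0,"claw":5},{"dx":-0.9,"dy":-1.9,"dz":2,"wx":0,"wy":0,"wz":0,"claw":5},{"dx":0,"dy":0,"dz":3,"wx":0,"wy":0,"wz":0,"claw":5},{"dx":0,"dy":0,"dz":2,"wx":0,"wy":0,"wz":0,"claw":5},{"dx":0,"dy":0,"dz":1,"wx":0,"wy":0,"wz":0,"claw":5},{"dx":0,"dy":0,"dz":0.5,"wx":0,"wy":0,"wz":0,"claw":5},{"dx":0,"dy":0,"dz":0.5,"wx":0,"wy":0,"wz":0,"claw":5},{"dx":0,"dy":0,"dz":0.4,"wx":0,"wy":0,"wz":0,"claw":5},{"dx":0,"dy":0,"dz":0,"wx":0,"wy":0,"wz":0,"claw":5},{"dx":0,"dy":0,"dz":0,"wx":0,"wy":0,"wz":0,"claw":5}]'
python3 -c "
from h import *
go([561,-371,142])"
```

```text
time: 8.9
position: [561.6, -372.0, 152.8]
eef_rot: [-180.0, 0.0, 148.0]
force: [0.1, -0.6, -4.1]
gripper_width: 54.0
grip_force: 85.6
go dxyz cm [0.1  0.05 1.08] wz None pos [ 561.6 -372.   152.8] rot [-180.    0.  148.] t 8.9
```

```bash
python3 -m jog '[{"dx":0,"dy":0,"dz":0.3,"wx":0,"wy":0,"wz":0,"claw":5},{"dx":0,"dy":0,"dz":0.3,"wx":0,"wy":0,"wz":0,"claw":5},{"dx":0,"dy":0,"dz":0.2,"wx":0,"wy":0,"wz":0,"claw":5},{"dx":0,"dy":0,"dz":0.1,"wx":0,"wy":0,"wz":0,"claw":5},{"dx":0,"dy":0,"dz":0,"wx":0,"wy":0,"wz":0,"claw":5}]'
python3 -m jog '[{"dx":0,"dy":0,"dz":0.1,"wx":0,"wy":0,"wz":0,"claw":5},{"dx":0,"dy":0,"dz":0,"wx":0,"wy":0,"wz":0,"claw":5},{"dx":0,"dy":0,"dz":0,"wx":0,"wy":0,"wz":0,"claw":5}]'
```

```text
time: 9.4
position: [561.5, -372.2, 143.7]
eef_rot: [-180.0, 0.0, 148.0]
force: [-0.1, -0.1, -0.5]
gripper_width: 53.8
grip_force: 85.6
time: 9.7
position: [561.5, -372.1, 142.7]
eef_rot: [-180.0, 0.0, 148.0]
force: [-2.5, -2.1, 2.2]
gripper_width: 53.8
grip_force: 86.0
```

```bash
python3 -m jog '[{"dx":0,"dy":0,"dz":0,"wx":0,"wy":0,"wz":0,"claw":8},{"dx":0,"dy":0,"dz":0,"wx":0,"wy":0,"wz":0,"claw":8},{"dx":0,"dy":0,"dz":0,"wx":0,"wy":0,"wz":0,"claw":8},{"dx":0,"dy":0,"dz":0,"wx":0,"wy":0,"wz":0,"claw":8},{"dx":0,"dy":0,"dz":-1,"wx":0,"wy":0,"wz":0,"claw":8},{"dx":0,"dy":0,"dz":-2.5,"wx":0,"wy":0,"wz":0,"claw":8},{"dx":0,"dy":0,"dz":-3.5,"wx":0,"wy":0,"wz":0,"claw":8},{"dx":0,"dy":0,"dz":-1.5,"wx":0,"wy":0,"wz":0,"claw":8}]'
python3 - <<'E'
from h import *
c,s=lids(zs=(169,))
t=capture("top");I=t["color"];cv2.imwrite("pics/t1.png",I[:,:,::-1])
for n,lo,hi in (("yel",(22,120,90),(35,255,255)),):
  for a,r in blobs(mask(c["color"],lo,hi),500): print(n,a,r,ray(c,r[0],63,s).round(1))
E
python3 -m jog '[{"dx":1.5,"dy":1.6,"dz":0,"wx":0,"wy":0,"wz":0,"claw":8.5},{"dx":3.1,"dy":3.3,"dz":0,"wx":0,"wy":0,"wz":0,"claw":8.5},{"dx":3.1,"dy":3.3,"dz":0,"wx":0,"wy":0,"wz":0,"claw":8.5},{"dx":3.1,"dy":3.3,"dz":0,"wx":0,"wy":0,"wz":0,"claw":8.5},{"dx":3.1,"dy":3.3,"dz":0,"wx":0,"wy":0,"wz":0,"claw":8.5},{"dx":3.1,"dy":3.3,"dz":0,"wx":0,"wy":0,"wz":0,"claw":8.5},{"dx":3.1,"dy":3.3,"dz":0,"wx":0,"wy":0,"wz":0,"claw":8.5},{"dx":3.1,"dy":3.3,"dz":0,"wx":0,"wy":0,"wz":0,"claw":8.5},{"dx":3.1,"dy":3.3,"dz":0,"wx":0,"wy":0,"wz":0,"claw":8.5},{"dx":3.1,"dy":3.3,"dz":0,"wx":0,"wy":0,"wz":0,"claw":8.5}]'
python3 -m jog '[{"dx":3.1,"dy":3.3,"dz":0,"wx":0,"wy":0,"wz":0,"claw":8.5},{"dx":3.1,"dy":3.3,"dz":0,"wx":0,"wy":0,"wz":0,"claw":8.5},{"dx":1.8,"dy":1.4,"dz":0,"wx":0,"wy":0,"wz":0,"claw":8.5},{"dx":0,"dy":0,"dz":0,"wx":0,"wy":0,"wz":0.15,"claw":8.5},{"dx":0,"dy":0,"dz":0,"wx":0,"wy":0,"wz":0.15,"claw":8.5},{"dx":0,"dy":0,"dz":0,"wx":0,"wy":0,"wz":0.15,"claw":8.5},{"dx":0,"dy":0,"dz":0,"wx":0,"wy":0,"wz":0,"claw":8.5},{"dx":0,"dy":0,"dz":0,"wx":0,"wy":0,"wz":0,"claw":8.5}]'
python3 - <<'E'
from h import *
c,s=lids(save="pics/w4.png")
go([452,160,215],122)
E
```

```text
time: 10.5
position: [562.1, -372.4, 231.8]
eef_rot: [-179.9, 0.3, 148.0]
force: [1.2, 0.5, -0.1]
gripper_width: 80.1
grip_force: 0.0
white 3461.5 [ 34. 306.] [113.  68.] [[521.3, -552.6]]
white 4305.0 [ 46. 259.] [170.  31.] [[499.0, -519.9]]
white 5121.5 [276. 222.] [80. 81.] [[559.3, -372.4]]
yel 780.0 ((429.3162841796875, 125.0926513671875), (19.557077407836914, 62.288719177246094), 47.29060745239258) [ 584.7 -225.6]
yel 11662.0 ((324.1256408691406, 123.45631408691406), (114.58335876464844, 277.0462646484375), 43.181697845458984) [ 532.8 -306. ]
time: 11.6
position: [477.0, 51.1, 226.5]
eef_rot: [-180.0, -0.1, 148.0]
force: [0.5, 0.3, -0.2]
gripper_width: 85.0
grip_force: 0.0
time: 12.4
position: [452.4, 159.6, 226.8]
eef_rot: [-179.9, -0.0, 122.4]
force: [-0.6, -0.0, -0.6]
gripper_width: 85.0
grip_force: 0.0
white 1872.5 [158. 272.] [92. 69.] [[396.2, 52.4]]
white 3338.5 [359. 274.] [128.  64.] [[543.5, 144.1]]
white 3526.5 [278. 202.] [67. 68.] [[450.3, 160.5]]
white 4572.5 [362. 118.] [73. 80.] [[468.6, 250.0]]
go dxyz cm [ 0.06 -0.02  1.19] wz 0.007068881458572288 pos [452.5 159.6 226.9] rot [-180.    -0.   122.4] t 12.45
```

View pics/w4.png

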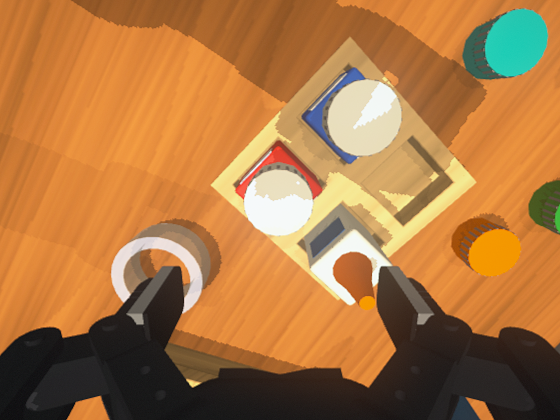

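Red lid at (278,202), on the tool axis; the yellow pocket is empty, the glue bottle is undisturbed, and the fingers' paths are clear. I'll grasp and tug, keeping the lift at about 9 mm.

```bash
python3 -m jog '[{"dx":0.1,"dy":0,"dz":2,"wx":0,"wy":0,"wz":0,"claw":8.5},{"dx":0,"dy":0,"dz":4,"wx":0,"wy":0,"wz":0,"claw":8.5},{"dx":0,"dy":0,"dz":4,"wx":0,"wy":0,"wz":0,"claw":8.5},{"dx":0,"dy":0,"dz":3,"wx":0,"wy":0,"wz":0,"claw":8.5},{"dx":0,"dy":0,"dz":1.3,"wx":0,"wy":0,"wz":0,"claw":8.5},{"dx":0,"dy":0,"dz":0,"wx":0,"wy":0,"wz":0,"claw":5},{"dx":0,"dy":0,"dz":0,"wx":0,"wy":0,"wz":0,"claw":5},{"dx":0,"dy":0,"dz":0,"wx":0,"wy":0,"wz":0,"claw":5},{"dx":0,"dy":0,"dz":0,"wx":0,"wy":0,"wz":0,"claw":5},{"dx":0,"dy":0,"dz":0,"wx":0,"wy":0,"wz":0,"claw":5}]' 50
python3 -m jog '[{"dx":0,"dy":0,"dz":-0.3,"wx":0,"wy":0,"wz":0,"claw":5},{"dx":0,"dy":0,"dz":-0.3,"wx":0,"wy":0,"wz":0,"claw":5},{"dx":0,"dy":0,"dz":-0.3,"wx":0,"wy":0,"wz":0,"claw":5},{"dx":0,"dy":0,"dz":-0.1,"wx":0,"wy":0,"wz":0,"claw":5},{"dx":0,"dy":0,"dz":0,"wx":0,"wy":0,"wz":0,"claw":5},{"dx":0,"dy":0,"dz":0,"wx":0,"wy":0,"wz":0,"claw":5}]'
for i in 1 2 3 4; do python3 -m jog '[{"dx":0,"dy":0,"dz":0,"wx":0,"wy":0,"wz":0,"claw":5}]' | grep -E 'force|posi'; done
```

```text
time: 13.45
position: [452.7, 160.3, 85.3]
eef_rot: [179.9, 0.1, 122.2]
force: [-3.2, -3.6, 6.9]
gripper_width: 54.6
grip_force: 53.1
time: 14.05
position: [452.2, 160.4, 94.3]
eef_rot: [-180.0, 0.0, 122.2]
force: [-0.1, -1.6, -0.1]
gripper_width: 54.7
grip_force: 52.7
position: [452.2, 160.4, 94.3]
force: [-0.4, -1.7, 0.3]
grip_force: 52.7
position: [452.2, 160.4, 94.3]
force: [-1.2, -1.7, 0.5]
grip_force: 52.7
position: [452.2, 160.4, 94.3]
force: [-1.0, -0.4, 0.0]
grip_force: 52.7
position: [452.2, 160.4, 94.3]
force: [-0.5, -1.6, 1.2]
grip_force: 52.7
```

The vertical force stays near 0 N with the lid raised 9 mm, so the red jar's lid is loose. I'll seat it and turn it clockwise while watching the torque.

```bash
python3 -m jog '[{"dx":0,"dy":0,"dz":0.4,"wx":0,"wy":0,"wz":0,"claw":5},{"dx":0,"dy":0,"dz":0.4,"wx":0,"wy":0,"wz":0,"claw":5},{"dx":0,"dy":0,"dz":0.2,"wx":0,"wy":0,"wz":0,"claw":5},{"dx":0,"dy":0,"dz":0,"wx":0,"wy":0,"wz":0,"claw":5},{"dx":0,"dy":0,"dz":0,"wx":0,"wy":0,"wz":0,"claw":5}]'
python3 -c "from rig import *; print(read_state()['ft_torque'])"
python3 -m jog '[{"dx":0,"dy":0,"dz":0,"wx":0,"wy":0,"wz":0.1,"claw":5},{"dx":0,"dy":0,"dz":0,"wx":0,"wy":0,"wz":0.1,"claw":5},{"dx":0,"dy":0,"dz":0,"wx":0,"wy":0,"wz":0.1,"claw":5},{"dx":0,"dy":0,"dz":0,"wx":0,"wy":0,"wz":0.1,"claw":5}]'
python3 -c "from rig import *; print(read_state()['ft_torque'])"
python3 -m jog '[{"dx":0,"dy":0,"dz":0,"wx":0,"wy":0,"wz":0.1,"claw":5},{"dx":0,"dy":0,"dz":0,"wx":0,"wy":0,"wz":0.1,"claw":5},{"dx":0,"dy":0,"dz":0,"wx":0,"wy":0,"wz":0.1,"claw":5},{"dx":0,"dy":0,"dz":0,"wx":0,"wy":0,"wz":0.1,"claw":5}]'
python3 -c "from rig import *; print(read_state()['ft_torque'])"
```

```text
time: 14.95
position: [452.5, 160.4, 85.1]
eef_rot: [180.0, 0.0, 122.2]
force: [-6.2, -3.0, 14.2]
gripper_width: 54.6
grip_force: 53.9
[-0.51479992  0.88348244 -0.01310613]
time: 15.35
position: [453.3, 160.3, 85.1]
eef_rot: [179.8, 0.0, 99.1]
force: [-1.3, -4.5, 9.9]
gripper_width: 54.3
grip_force: 53.6
[-0.69016247  0.07092554  0.08967114]
time: 15.75
position: [453.4, 160.5, 85.0]
eef_rot: [179.8, -0.0, 76.2]
force: [-0.5, -4.9, 7.8]
gripper_width: 54.5
grip_force: 53.4
[-0.70519607 -0.1175687   0.19940588]
```

```bash
for i in 1 2; do python3 -m jog '[{"dx":0,"dy":0,"dz":0,"wx":0,"wy":0,"wz":0.1,"claw":5},{"dx":0,"dy":0,"dz":0,"wx":0,"wy":0,"wz":0.1,"claw":5}]' | grep -E "rot|force:"
python3 -c "from rig import *; print(read_state()['ft_torque'])"; done
```

```text
eef_rot: [179.8, -0.1, 64.7]
force: [-0.5, -5.0, 7.9]
grip_force: 53.4
[-0.7776503   0.05750196  0.07532839]
eef_rot: [180.0, 0.1, 53.4]
force: [-5.7, -10.2, 17.4]
grip_force: 54.4
[-1.9119939   0.65690312  1.94410915]
```

```bash
for i in 1 2; do python3 -m jog '[{"dx":0,"dy":0,"dz":0,"wx":0,"wy":0,"wz":0.07,"claw":5},{"dx":0,"dy":0,"dz":0,"wx":0,"wy":0,"wz":0,"claw":5}]' 80| grep -E "posi|rot|force:"
python3 -c "from rig import *; print(read_state()['ft_torque'])"; done
```

```text
position: [452.3, 159.9, 85.3]
eef_rot: [179.9, 0.1, 49.7]
force: [-7.0, -8.1, 17.4]
grip_force: 83.7
[-1.23557044  1.21075711  1.7947064 ]
position: [453.6, 160.8, 85.2]
eef_rot: [179.8, -0.2, 45.5]
force: [0.1, 0.3, 7.1]
grip_force: 83.5
[ 0.10963092 -0.30506366  1.35148604]
```

The torque rose to about 1.9 N·m and then levelled off, so the lid is at its stop. Now I lift about 10 mm and check for the jar's weight.

```bash
python3 -m jog '[{"dx":0,"dy":0,"dz":-0.3,"wx":0,"wy":0,"wz":0,"claw":5},{"dx":0,"dy":0,"dz":-0.4,"wx":0,"wy":0,"wz":0,"claw":5},{"dx":0,"dy":0,"dz":-0.4,"wx":0,"wy":0,"wz":0,"claw":5},{"dx":0,"dy":0,"dz":0,"wx":0,"wy":0,"wz":0,"claw":5},{"dx":0,"dy":0,"dz":0,"wx":0,"wy":0,"wz":0,"claw":5},{"dx":0,"dy":0,"dz":0,"wx":0,"wy":0,"wz":0,"claw":5}]' 80
for i in 1 2 3; do python3 -m jog '[{"dx":0,"dy":0,"dz":0,"wx":0,"wy":0,"wz":0,"claw":5}]' | grep -E 'force:'; done
python3 -c "
from h import *
go([452,160,255])"
```

```text
time: 17.15
position: [451.2, 160.4, 93.1]
eef_rot: [-179.9, 0.1, 45.5]
force: [5.5, 0.9, -27.7]
gripper_width: 53.8
grip_force: 91.3
force: [6.5, -0.6, -28.0]
grip_force: 91.3
force: [5.4, 0.4, -27.6]
grip_force: 91.3
force: [5.1, 0.5, -28.2]
grip_force: 91.3
go dxyz cm [-1.000e-02  6.000e-02 -1.619e+01] wz None pos [451.2 160.4  93.1] rot [-1.799e+02  1.000e-01  4.550e+01] t 17.45
```

```bash
python3 -c "from rig import *; print(read_state()['ft_torque'])"
python3 -m jog '[{"dx":0,"dy":0,"dz":0.4,"wx":0,"wy":0,"wz":0,"claw":5},{"dx":0,"dy":0,"dz":0.4,"wx":0,"wy":0,"wz":-0.03,"claw":5},{"dx":0,"dy":0,"dz":0,"wx":0,"wy":0,"wz":-0.04,"claw":5},{"dx":0,"dy":0,"dz":0,"wx":0,"wy":0,"wz":0,"claw":5}]' | grep -E "posi|rot|force:"
python3 -c "from rig import *; print(read_state()['ft_torque'])"
python3 -m jog '[{"dx":0,"dy":0,"dz":-0.3,"wx":0,"wy":0,"wz":0,"claw":5},{"dx":0,"dy":0,"dz":-0.3,"wx":0,"wy":0,"wz":0,"claw":5},{"dx":0,"dy":0,"dz":-0.2,"wx":0,"wy":0,"wz":0,"claw":5},{"dx":0,"dy":0,"dz":0,"wx":0,"wy":0,"wz":0,"claw":5},{"dx":0,"dy":0,"dz":0,"wx":0,"wy":0,"wz":0,"claw":5}]' | grep -E "posi|rot|force:"
python3 -c "from rig import *; print(read_state()['ft_torque'])"
```

```text
[ 0.17744041 -1.18996643  1.15708484]
position: [453.0, 160.8, 88.0]
eef_rot: [179.9, -0.1, 49.4]
force: [2.4, 2.2, 1.1]
grip_force: 93.8
[ 0.30867508 -0.26761935 -0.03952894]
position: [452.1, 160.6, 95.4]
eef_rot: [-180.0, -0.0, 49.4]
force: [-0.6, 2.4, -2.6]
grip_force: 93.5
[ 0.44408845 -0.04730578  0.00595418]
```

```bash
python3 -m jog '[{"dx":0,"dy":0,"dz":-0.2,"wx":0,"wy":0,"wz":0,"claw":5},{"dx":0,"dy":0,"dz":0,"wx":0,"wy":0,"wz":0,"claw":5},{"dx":0,"dy":0,"dz":0,"wx":0,"wy":0,"wz":0,"claw":5}]' | grep -E "posi|rot|force:"
python3 - <<'E'
from h import *
c0=np.load("scene0.npy",allow_pickle=True).item(); c=capture("scene")
A=c0["color"][140:235,260:360]; B=c["color"][140:235,260:360]
for im in (A,B):
    m=mask(im,(0,170,60),(6,255,255)); m[:,50:]=0;a=np.argwhere(m>0); print(len(a),a.mean(0),a.min(0),a.max(0))
cv2.imwrite("pics/cmp2.png",cv2.resize(cv2.hconcat([A,B])[:,:,::-1],None,fx=4,fy=4,interpolation=cv2.INTER_CUBIC))
for i in range(3): print(read_state()["force"]); capture("wrist")
E
```

```text
position: [452.2, 160.5, 97.4]
eef_rot: [180.0, -0.0, 49.4]
force: [-0.3, 2.4, -3.9]
grip_force: 93.5
119 [47.23529412 28.25210084] [38 21] [56 46]
142 [45.5915493  28.42957746] [36 20] [56 46]
[ 0.27196528  1.88315827 -3.49448404]
[ 0.4098619   1.94960651 -3.39206534]
[ 1.25076342  1.86780776 -3.30594295]
```

View pics/cmp2.png

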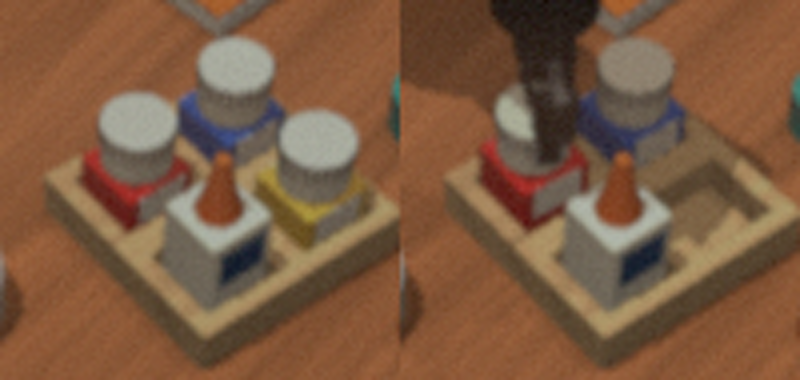

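The right half shows the red jar raised out of its pocket, with more of its label visible, and the wrist carries about 3.5–4 N. The lid is tight, so I carry the jar to the red mat.

```bash
python3 -m jog '[{"dx":0,"dy":0,"dz":-1,"wx":0,"wy":0,"wz":0,"claw":5},{"dx":0,"dy":0,"dz":-2,"wx":0,"wy":0,"wz":0,"claw":5},{"dx":0,"dy":0,"dz":-3,"wx":0,"wy":0,"wz":0,"claw":5},{"dx":0,"dy":0,"dz":-3,"wx":0,"wy":0,"wz":0,"claw":5},{"dx":0,"dy":0,"dz":-3,"wx":0,"wy":0,"wz":0,"claw":5},{"dx":0,"dy":0,"dz":-2.5,"wx":0,"wy":0,"wz":0,"claw":5},{"dx":0,"dy":0,"dz":-1.5,"wx":0,"wy":0,"wz":0,"claw":5},{"dx":-0.6,"dy":0.8,"dz":0,"wx":0,"wy":0,"wz":0,"claw":5},{"dx":-1.2,"dy":1.6,"dz":0,"wx":0,"wy":0,"wz":0,"claw":5},{"dx":-1.9,"dy":2.4,"dz":0,"wx":0,"wy":0,"wz":0,"claw":5}]' 90
python3 -m jog '[{"dx":-2.6,"dy":3.3,"dz":0,"wx":0,"wy":0,"wz":0,"claw":5},{"dx":-2.6,"dy":3.3,"dz":0,"wx":0,"wy":0,"wz":0,"claw":5},{"dx":-2.6,"dy":3.3,"dz":0,"wx":0,"wy":0,"wz":0,"claw":5},{"dx":-2.6,"dy":3.3,"dz":0,"wx":0,"wy":0,"wz":0,"claw":5},{"dx":-2.6,"dy":3.3,"dz":0,"wx":0,"wy":0,"wz":0,"claw":5},{"dx":-2.6,"dy":3.3,"dz":0,"wx":0,"wy":0,"wz":0,"claw":5},{"dx":-2.6,"dy":3.3,"dz":0,"wx":0,"wy":0,"wz":0,"claw":5},{"dx":-1.9,"dy":2.4,"dz":0,"wx":0,"wy":0,"wz":0,"claw":5},{"dx":-1.2,"dy":1.6,"dz":0,"wx":0,"wy":0,"wz":0,"claw":5},{"dx":-0.6,"dy":0.8,"dz":0,"wx":0,"wy":0,"wz":0,"claw":5}]'
python3 -m jog '[{"dx":0,"dy":0,"dz":0,"wx":0,"wy":0,"wz":-0.15,"claw":5},{"dx":0,"dy":0,"dz":0,"wx":0,"wy":0,"wz":-0.15,"claw":5},{"dx":0,"dy":0,"dz":0,"wx":0,"wy":0,"wz":-0.15,"claw":5},{"dx":0,"dy":0,"dz":0,"wx":0,"wy":0,"wz":0,"claw":5}]'
python3 - <<'E'
from h import *
go([535,-259,154])
c,s=lids(zs=(170,read_state()["position"][2]+27))
for n,lo,hi in (("yel",(22,120,90),(35,255,255)),("red",(0,150,90),(6,255,255)),("blue",(105,120,60),(125,255,255))):
  for a,r in blobs(mask(c["color"],lo,hi),500): print(n,a,r,ray(c,r[0],63,s).round(1))
E
```

```text
time: 19.85
position: [464.0, 100.5, 256.5]
eef_rot: [-179.9, 0.1, 49.5]
force: [-0.2, -0.3, -4.3]
gripper_width: 53.6
grip_force: 95.9
time: 20.85
position: [533.3, -248.8, 255.8]
eef_rot: [-179.9, 0.0, 49.3]
force: [0.2, -0.9, -4.1]
gripper_width: 53.3
grip_force: 96.0
time: 21.25
position: [533.7, -246.3, 256.7]
eef_rot: [-179.9, -0.0, 75.3]
force: [0.5, 0.5, -3.9]
gripper_width: 53.8
grip_force: 96.0
go dxyz cm [-1.2   0.46 10.27] wz None pos [ 533.7 -246.3  256.7] rot [-179.9   -0.    75.3] t 21.25
white 13886.0 [284. 304.] [145. 128.] [[518.3, -318.5], [535.3, -247.3]]
white 985.5 [71. 10.] [21. 78.] [[442.7, -86.1], [497.0, -129.5]]
yel 696.0 ((368.4426574707031, 270.6575927734375), (89.4228744506836, 23.74362564086914), 52.27500534057617) [ 604.1 -368. ]
yel 1135.0 ((353.0849304199219, 197.45285034179688), (94.8946304321289, 29.624221801757812), 60.945396423339844) [ 603.6 -280.1]
yel 993.0 ((392.9599304199219, 157.9164581298828), (93.07434844970703, 17.56492805480957), 64.38451385498047) [ 650.6 -249.6]
yel 924.5 ((280.5, 24.5), (49.0, 37.0), 90.0) [ 571.  -103.9]
red 3033.5 ((413.25006103515625, 255.25003051757812), (58.68986129760742, 65.05381774902344), 45.0) [ 655.3 -361.9]
red 7580.5 ((274.6904296875, 199.60165405273438), (132.81236267089844, 127.70819854736328), 0.4982115924358368) [ 523.5 -261.7]
blue 9050.5 ((228.66156005859375, 89.4076919555664), (100.8402328491211, 96.00287628173828), 60.2551155090332) [ 509.  -145.1]
```

```bash
python3 -m jog '[{"dx":-0.6,"dy":0.2,"dz":1,"wx":0,"wy":0,"wz":0,"claw":5},{"dx":-0.6,"dy":0.2,"dz":2,"wx":0,"wy":0,"wz":0,"claw":5},{"dx":0,"dy":0,"dz":3,"wx":0,"wy":0,"wz":0,"claw":5},{"dx":0,"dy":0,"dz":2,"wx":0,"wy":0,"wz":0,"claw":5},{"dx":0,"dy":0,"dz":1,"wx":0,"wy":0,"wz":0,"claw":5},{"dx":0,"dy":0,"dz":0.5,"wx":0,"wy":0,"wz":0,"claw":5},{"dx":0,"dy":0,"dz":0.5,"wx":0,"wy":0,"wz":0,"claw":5},{"dx":0,"dy":0,"dz":0.3,"wx":0,"wy":0,"wz":0,"claw":5},{"dx":0,"dy":0,"dz":0.2,"wx":0,"wy":0,"wz":0,"claw":5},{"dx":0,"dy":0,"dz":0,"wx":0,"wy":0,"wz":0,"claw":5}]'
python3 -m jog '[{"dx":0,"dy":0,"dz":0.3,"wx":0,"wy":0,"wz":0,"claw":5},{"dx":0,"dy":0,"dz":0.2,"wx":0,"wy":0,"wz":0,"claw":5},{"dx":0,"dy":0,"dz":0,"wx":0,"wy":0,"wz":0,"claw":5},{"dx":0,"dy":0,"dz":0,"wx":0,"wy":0,"wz":0,"claw":5}]'
```

```text
time: 22.3
position: [535.0, -259.3, 152.5]
eef_rot: [180.0, 0.0, 75.2]
force: [0.2, -0.2, -4.5]
gripper_width: 53.7
grip_force: 96.0
time: 22.7
position: [534.9, -259.3, 147.3]
eef_rot: [-180.0, 0.0, 75.2]
force: [-0.1, 0.5, -4.3]
gripper_width: 53.5
grip_force: 96.0
```

```bash
python3 -m jog '[{"dx":0,"dy":0,"dz":0.2,"wx":0,"wy":0,"wz":0,"claw":5},{"dx":0,"dy":0,"dz":0.1,"wx":0,"wy":0,"wz":0,"claw":5},{"dx":0,"dy":0,"dz":0,"wx":0,"wy":0,"wz":0,"claw":5},{"dx":0,"dy":0,"dz":0,"wx":0,"wy":0,"wz":0,"claw":5}]'
python3 -m jog '[{"dx":0,"dy":0,"dz":0.1,"wx":0,"wy":0,"wz":0,"claw":5},{"dx":0,"dy":0,"dz":0,"wx":0,"wy":0,"wz":0,"claw":5},{"dx":0,"dy":0,"dz":0,"wx":0,"wy":0,"wz":0,"claw":5}]'
```

```text
time: 23.1
position: [535.0, -259.4, 144.6]
eef_rot: [180.0, 0.0, 75.2]
force: [-0.6, 0.3, -0.2]
gripper_width: 53.4
grip_force: 96.0
time: 23.4
position: [535.0, -259.3, 143.4]
eef_rot: [180.0, 0.0, 75.2]
force: [-1.5, -0.1, -0.1]
gripper_width: 53.4
grip_force: 96.0
```

```bash
python3 -m jog '[{"dx":0,"dy":0,"dz":0,"wx":0,"wy":0,"wz":0,"claw":8},{"dx":0,"dy":0,"dz":0,"wx":0,"wy":0,"wz":0,"claw":8},{"dx":0,"dy":0,"dz":0,"wx":0,"wy":0,"wz":0,"claw":8},{"dx":0,"dy":0,"dz":0,"wx":0,"wy":0,"wz":0,"claw":8},{"dx":0,"dy":0,"dz":-1,"wx":0,"wy":0,"wz":0,"claw":8},{"dx":0,"dy":0,"dz":-2.5,"wx":0,"wy":0,"wz":0,"claw":8},{"dx":0,"dy":0,"dz":-3.5,"wx":0,"wy":0,"wz":0,"claw":8},{"dx":0,"dy":0,"dz":-1.5,"wx":0,"wy":0,"wz":0,"claw":8}]'
python3 - <<'E'
from h import *
c,s=lids(zs=(169,),save="pics/w5.png")
E
python3 -m jog '[{"dx":2,"dy":-0.8,"dz":0,"wx":0,"wy":0,"wz":0,"claw":8.5},{"dx":4,"dy":-1.6,"dz":0,"wx":0,"wy":0,"wz":0,"claw":8.5},{"dx":4,"dy":-1.6,"dz":0,"wx":0,"wy":0,"wz":0,"claw":8.5},{"dx":4,"dy":-1.6,"dz":0,"wx":0,"wy":0,"wz":0,"claw":8.5},{"dx":4,"dy":-1.6,"dz":0,"wx":0,"wy":0,"wz":0,"claw":8.5},{"dx":4,"dy":-1.6,"dz":0,"wx":0,"wy":0,"wz":0,"claw":8.5},{"dx":4,"dy":-1.6,"dz":0,"wx":0,"wy":0,"wz":0,"claw":8.5},{"dx":4,"dy":-1.6,"dz":0,"wx":0,"wy":0,"wz":0,"claw":8.5},{"dx":4,"dy":-1.6,"dz":0,"wx":0,"wy":0,"wz":0,"claw":8.5},{"dx":4,"dy":-1.6,"dz":0,"wx":0,"wy":0,"wz":0,"claw":8.5}]'
python3 -m jog '[{"dx":4,"dy":-1.6,"dz":0,"wx":0,"wy":0,"wz":0,"claw":8.5},{"dx":4,"dy":-1.6,"dz":0,"wx":0,"wy":0,"wz":0,"claw":8.5},{"dx":1.5,"dy":-0.9,"dz":0,"wx":0,"wy":0,"wz":0,"claw":8.5},{"dx":0,"dy":0,"dz":0,"wx":0,"wy":0,"wz":-0.14,"claw":8.5},{"dx":0,"dy":0,"dz":0,"wx":0,"wy":0,"wz":-0.14,"claw":8.5},{"dx":0,"dy":0,"dz":0,"wx":0,"wy":0,"wz":-0.14,"claw":8.5},{"dx":0,"dy":0,"dz":0,"wx":0,"wy":0,"wz":-0.14,"claw":8.5},{"dx":0,"dy":0,"dz":0,"wx":0,"wy":0,"wz":-0.13,"claw":8.5},{"dx":0,"dy":0,"dz":0,"wx":0,"wy":0,"wz":-0.13,"claw":8.5},{"dx":0,"dy":0,"dz":0,"wx":0,"wy":0,"wz":0,"claw":8.5}]'
python3 - <<'E'
from h import *
c,s=lids(save="pics/w6.png")
go([470,250,83],122)
E
```

```text
time: 24.2
position: [535.6, -259.8, 232.4]
eef_rot: [179.7, 0.1, 75.2]
force: [0.9, 0.5, -0.8]
gripper_width: 80.2
grip_force: 0.0
white 4059.5 [351. 341.] [72. 78.] [[563.9, -361.1]]
white 5615.5 [276. 226.] [88. 83.] [[533.2, -259.5]]
time: 25.25
position: [484.3, 148.6, 228.3]
eef_rot: [180.0, -0.0, 75.2]
force: [0.9, 0.7, 0.4]
gripper_width: 84.9
grip_force: 0.0
time: 26.25
position: [469.4, 249.2, 228.2]
eef_rot: [-180.0, -0.0, 122.3]
force: [-0.6, -0.2, -0.3]
gripper_width: 85.4
grip_force: 0.0
white 1477.5 [276. 322.] [72. 59.] [[526.7, 152.8]]
white 3804.0 [282. 201.] [68. 72.] [[469.4, 252.7]]
go dxyz cm [ 0.03  0.1  14.52] wz 0.0007380785440673707 pos [469.4 249.2 228.2] rot [-180.   -0.  122.] t 26.3
```

View pics/w5.png

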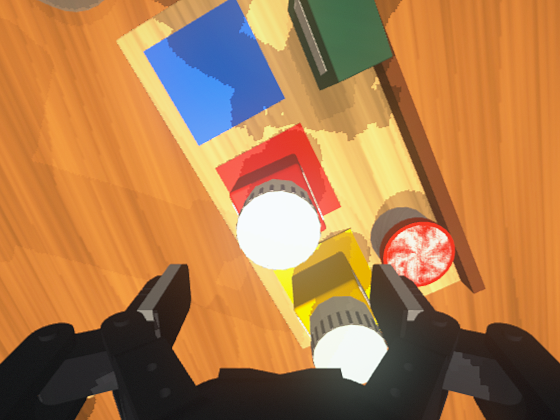

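Red and yellow both stand upright on their mats: red lid (278,228), yellow lid (351,345), tin and green box untouched. That was picture 10, so I go on by numbers only: grasp blue and tug.

```bash
python3 -m jog '[{"dx":0.2,"dy":0.1,"dz":2,"wx":0,"wy":0,"wz":0,"claw":8.5},{"dx":0,"dy":0,"dz":4,"wx":0,"wy":0,"wz":0,"claw":8.5},{"dx":0,"dy":0,"dz":4,"wx":0,"wy":0,"wz":0,"claw":8.5},{"dx":0,"dy":0,"dz":3,"wx":0,"wy":0,"wz":0,"claw":8.5},{"dx":0,"dy":0,"dz":1.4,"wx":0,"wy":0,"wz":0,"claw":8.5},{"dx":0,"dy":0,"dz":0,"wx":0,"wy":0,"wz":0,"claw":5},{"dx":0,"dy":0,"dz":0,"wx":0,"wy":0,"wz":0,"claw":5},{"dx":0,"dy":0,"dz":0,"wx":0,"wy":0,"wz":0,"claw":5},{"dx":0,"dy":0,"dz":0,"wx":0,"wy":0,"wz":0,"claw":5},{"dx":0,"dy":0,"dz":0,"wx":0,"wy":0,"wz":0,"claw":5}]' 50
python3 -m jog '[{"dx":0,"dy":0,"dz":-0.3,"wx":0,"wy":0,"wz":0,"claw":5},{"dx":0,"dy":0,"dz":-0.3,"wx":0,"wy":0,"wz":0,"claw":5},{"dx":0,"dy":0,"dz":-0.3,"wx":0,"wy":0,"wz":0,"claw":5},{"dx":0,"dy":0,"dz":-0.1,"wx":0,"wy":0,"wz":0,"claw":5},{"dx":0,"dy":0,"dz":0,"wx":0,"wy":0,"wz":0,"claw":5},{"dx":0,"dy":0,"dz":0,"wx":0,"wy":0,"wz":0,"claw":5}]'
for i in 1 2 3 4; do python3 -m jog '[{"dx":0,"dy":0,"dz":0,"wx":0,"wy":0,"wz":0,"claw":5}]' | grep -E 'force|posi'; done
```

```text
time: 27.3
position: [469.7, 251.5, 85.4]
eef_rot: [179.9, 0.0, 122.2]
force: [-2.7, -3.8, 6.8]
gripper_width: 54.8
grip_force: 53.2
time: 27.9
position: [469.3, 251.4, 94.4]
eef_rot: [180.0, 0.0, 122.2]
force: [-0.9, -1.4, 0.2]
gripper_width: 54.4
grip_force: 52.8
position: [469.3, 251.4, 94.3]
force: [-0.1, -1.3, -0.6]
grip_force: 52.8
position: [469.3, 251.5, 94.3]
force: [-0.9, -1.1, 0.5]
grip_force: 52.8
position: [469.3, 251.5, 94.3]
force: [-0.7, -2.4, 1.2]
grip_force: 52.8
position: [469.3, 251.5, 94.3]
force: [-1.0, -0.7, 0.6]
grip_force: 52.8
```

The blue lid is loose as well, with Fz near 0 N. I'll seat it and turn it the same way.

```bash
python3 -m jog '[{"dx":0,"dy":0,"dz":0.4,"wx":0,"wy":0,"wz":0,"claw":5},{"dx":0,"dy":0,"dz":0.4,"wx":0,"wy":0,"wz":0,"claw":5},{"dx":0,"dy":0,"dz":0.2,"wx":0,"wy":0,"wz":0,"claw":5},{"dx":0,"dy":0,"dz":0,"wx":0,"wy":0,"wz":0,"claw":5},{"dx":0,"dy":0,"dz":0,"wx":0,"wy":0,"wz":0,"claw":5}]'
python3 -m jog '[{"dx":0,"dy":0,"dz":0,"wx":0,"wy":0,"wz":0.1,"claw":5},{"dx":0,"dy":0,"dz":0,"wx":0,"wy":0,"wz":0.1,"claw":5},{"dx":0,"dy":0,"dz":0,"wx":0,"wy":0,"wz":0.1,"claw":5},{"dx":0,"dy":0,"dz":0,"wx":0,"wy":0,"wz":0.1,"claw":5},{"dx":0,"dy":0,"dz":0,"wx":0,"wy":0,"wz":0.1,"claw":5},{"dx":0,"dy":0,"dz":0,"wx":0,"wy":0,"wz":0.1,"claw":5},{"dx":0,"dy":0,"dz":0,"wx":0,"wy":0,"wz":0.1,"claw":5},{"dx":0,"dy":0,"dz":0,"wx":0,"wy":0,"wz":0.1,"claw":5}]'
python3 -c "from rig import *; print(read_state()['ft_torque'])"
python3 -m jog '[{"dx":0,"dy":0,"dz":0,"wx":0,"wy":0,"wz":0.1,"claw":5},{"dx":0,"dy":0,"dz":0,"wx":0,"wy":0,"wz":0.1,"claw":5}]' | grep -E "rot|force:"
python3 -c "from rig import *; print(read_state()['ft_torque'])"
```

```text
time: 28.8
position: [469.6, 251.6, 85.4]
eef_rot: [179.9, 0.0, 122.2]
force: [-4.7, -2.7, 14.0]
gripper_width: 54.5
grip_force: 54.0
time: 29.6
position: [470.6, 252.0, 85.3]
eef_rot: [179.8, -0.1, 76.1]
force: [0.7, 1.5, 8.5]
gripper_width: 54.5
grip_force: 53.6
[ 0.08103193 -0.19743861 -0.00368107]
eef_rot: [179.8, -0.2, 64.7]
force: [2.4, -0.7, 6.8]
grip_force: 53.6
[-0.09616649 -0.38616535  0.11866548]
```

```bash
for i in 1 2 3; do python3 -m jog '[{"dx":0,"dy":0,"dz":0,"wx":0,"wy":0,"wz":0.08,"claw":5},{"dx":0,"dy":0,"dz":0,"wx":0,"wy":0,"wz":0.04,"claw":5}]' | grep -E "rot|force:"
python3 -c "from rig import *; print(read_state()['ft_torque'])"; done
```

```text
eef_rot: [179.8, -0.2, 57.9]
force: [3.0, 0.2, 8.3]
grip_force: 53.6
[ 0.01897632 -0.36606751  0.08388877]
eef_rot: [179.9, -0.2, 51.0]
force: [2.0, 1.3, 9.1]
grip_force: 53.6
[-0.08434589 -0.39188237  0.13104356]
eef_rot: [179.8, -0.2, 44.1]
force: [3.2, -2.4, 6.1]
grip_force: 53.4
[-0.63866211 -0.59818072  0.15610563]
```

```bash
for i in 1 2 3; do python3 -m jog '[{"dx":0,"dy":0,"dz":0,"wx":0,"wy":0,"wz":0.08,"claw":5},{"dx":0,"dy":0,"dz":0,"wx":0,"wy":0,"wz":0.04,"claw":5}]' | grep -E "rot|force:"
python3 -c "from rig import *; print(read_state()['ft_torque'])"; done
```

```text
eef_rot: [179.7, -0.3, 37.5]
force: [8.7, -4.3, 4.8]
grip_force: 53.3
[-0.87839774 -1.47181835  2.42572953]
eef_rot: [179.7, -0.8, 30.6]
force: [18.8, 1.2, -0.7]
grip_force: 53.4
[ 0.04685011 -2.97711536  2.1993869 ]
eef_rot: [179.8, -0.7, 23.6]
force: [15.3, -5.3, 8.7]
grip_force: 53.9
[-1.2345309  -2.62197263  0.88008165]
```

The stop came at about 1.45 rad (torque 2.4 N·m, then slip). I'll regrip to drop the side load, then lift.

```bash
python3 -m jog '[{"dx":0,"dy":0,"dz":0,"wx":0,"wy":0,"wz":-0.04,"claw":6.8},{"dx":0,"dy":0,"dz":0,"wx":0,"wy":0,"wz":0,"claw":6.8},{"dx":0,"dy":0,"dz":0,"wx":0,"wy":0,"wz":0,"claw":6.8},{"dx":0,"dy":0,"dz":0,"wx":0,"wy":0,"wz":0,"claw":5},{"dx":0,"dy":0,"dz":0,"wx":0,"wy":0,"wz":0,"claw":5},{"dx":0,"dy":0,"dz":0,"wx":0,"wy":0,"wz":0,"claw":5},{"dx":0,"dy":0,"dz":0,"wx":0,"wy":0,"wz":0,"claw":5},{"dx":0,"dy":0,"dz":0,"wx":0,"wy":0,"wz":0,"claw":5}]' 80
python3 -c "from rig import *; print(read_state()['ft_torque'])"
python3 -m jog '[{"dx":0,"dy":0,"dz":-0.3,"wx":0,"wy":0,"wz":0,"claw":5},{"dx":0,"dy":0,"dz":-0.4,"wx":0,"wy":0,"wz":0,"claw":5},{"dx":0,"dy":0,"dz":-0.4,"wx":0,"wy":0,"wz":0,"claw":5},{"dx":0,"dy":0,"dz":0,"wx":0,"wy":0,"wz":0,"claw":5},{"dx":0,"dy":0,"dz":0,"wx":0,"wy":0,"wz":0,"claw":5}]'
python3 -c "from rig import *; print(read_state()['ft_torque'])"
```

```text
time: 31.8
position: [469.6, 251.3, 84.6]
eef_rot: [180.0, -0.0, 25.9]
force: [1.7, -4.2, 5.4]
gripper_width: 54.3
grip_force: 83.7
[-0.69480491 -0.23764848 -0.04331844]
time: 32.3
position: [469.1, 251.5, 95.2]
eef_rot: [-180.0, 0.0, 25.9]
force: [-0.3, -1.7, -4.6]
gripper_width: 53.8
grip_force: 85.2
[-0.34912941 -0.01337053  0.0203789 ]
```

Blue jar hangs freely (−4.6 N). Carry it to the blue mat.

```bash
python3 -m jog '[{"dx":0,"dy":0,"dz":-1,"wx":0,"wy":0,"wz":0,"claw":5},{"dx":0,"dy":0,"dz":-2,"wx":0,"wy":0,"wz":0,"claw":5},{"dx":0,"dy":0,"dz":-3,"wx":0,"wy":0,"wz":0,"claw":5},{"dx":0,"dy":0,"dz":-3,"wx":0,"wy":0,"wz":0,"claw":5},{"dx":0,"dy":0,"dz":-3,"wx":0,"wy":0,"wz":0,"claw":5},{"dx":0,"dy":0,"dz":-2.5,"wx":0,"wy":0,"wz":0,"claw":5},{"dx":0,"dy":0,"dz":-1.5,"wx":0,"wy":0,"wz":0,"claw":5},{"dx":-0.35,"dy":0.9,"dz":0,"wx":0,"wy":0,"wz":0,"claw":5},{"dx":-0.7,"dy":1.9,"dz":0,"wx":0,"wy":0,"wz":0,"claw":5},{"dx":-1,"dy":2.8,"dz":0,"wx":0,"wy":0,"wz":0,"claw":5}]' 90
python3 -m jog '[{"dx":-1.45,"dy":3.95,"dz":0,"wx":0,"wy":0,"wz":0,"claw":5},{"dx":-1.45,"dy":3.95,"dz":0,"wx":0,"wy":0,"wz":0,"claw":5},{"dx":-1.45,"dy":3.95,"dz":0,"wx":0,"wy":0,"wz":0,"claw":5},{"dx":-1.45,"dy":3.95,"dz":0,"wx":0,"wy":0,"wz":0,"claw":5},{"dx":-1.45,"dy":3.95,"dz":0,"wx":0,"wy":0,"wz":0,"claw":5},{"dx":-1.45,"dy":3.95,"dz":0,"wx":0,"wy":0,"wz":0,"claw":5},{"dx":-1,"dy":2.8,"dz":0,"wx":0,"wy":0,"wz":0,"claw":5},{"dx":-1,"dy":2.7,"dz":0,"wx":0,"wy":0,"wz":0,"claw":5},{"dx":-0.7,"dy":1.9,"dz":0,"wx":0,"wy":0,"wz":0,"claw":5},{"dx":-0.35,"dy":0.9,"dz":0,"wx":0,"wy":0,"wz":0,"claw":5}]'
python3 -m jog '[{"dx":0,"dy":0,"dz":0,"wx":0,"wy":0,"wz":0,"claw":5},{"dx":0,"dy":0,"dz":0,"wx":0,"wy":0,"wz":0,"claw":5}]' | grep force
python3 - <<'E'
from h import *
go([509,-147,154])
c,s=lids(zs=(read_state()["position"][2]+27,))
t=np.load("top0.npy",allow_pickle=True).item()
for a,r in blobs(mask(t["color"],(40,60,20),(90,255,255)),60):
    if 310<r[0][0]<360 and 160<r[0][1]<200: print("pack",[ray(t,q,160).round() for q in cv2.boxPoints(r)])
E
```

```text
time: 33.3
position: [474.7, 191.7, 254.4]
eef_rot: [-180.0, 0.1, 26.0]
force: [0.2, 0.7, -5.7]
gripper_width: 53.6
grip_force: 96.1
time: 34.3
position: [509.1, -148.8, 254.3]
eef_rot: [-179.9, 0.1, 25.8]
force: [0.1, 0.1, -5.4]
gripper_width: 53.5
grip_force: 96.2
force: [-0.6, 0.7, -5.8]
grip_force: 96.2
go dxyz cm [-0.06  0.07 10.09] wz None pos [ 509.4 -146.2  254.9] rot [-179.9    0.    26. ] t 34.5
white 1115.0 [545. 280.] [64. 28.] [[563.4, -234.6]]
white 15910.5 [280. 285.] [152. 136.] [[515.8, -142.3]]
white 4909.5 [430. 244.] [85. 77.] [[556.6, -185.6]]
white 5751.0 [117. 212.] [93. 79.] [[516.6, -75.3]]
white 2392.5 [29. 29.] [58. 58.] [[562.5, -31.5]]
pack [array([ 614., -101.]), array([ 631., -176.]), array([ 587., -185.]), array([ 570., -110.])]
```

```bash
python3 -m jog '[{"dx":0,"dy":0,"dz":1,"wx":0,"wy":0,"wz":0,"claw":5},{"dx":0,"dy":0,"dz":2,"wx":0,"wy":0,"wz":0,"claw":5},{"dx":0,"dy":0,"dz":3,"wx":0,"wy":0,"wz":0,"claw":5},{"dx":0,"dy":0,"dz":2,"wx":0,"wy":0,"wz":0,"claw":5},{"dx":0,"dy":0,"dz":1,"wx":0,"wy":0,"wz":0,"claw":5},{"dx":0,"dy":0,"dz":0.5,"wx":0,"wy":0,"wz":0,"claw":5},{"dx":0,"dy":0,"dz":0.5,"wx":0,"wy":0,"wz":0,"claw":5},{"dx":0,"dy":0,"dz":0.3,"wx":0,"wy":0,"wz":0,"claw":5},{"dx":0,"dy":0,"dz":0.3,"wx":0,"wy":0,"wz":0,"claw":5},{"dx":0,"dy":0,"dz":0,"wx":0,"wy":0,"wz":0,"claw":5}]'
python3 -m jog '[{"dx":0,"dy":0,"dz":0.2,"wx":0,"wy":0,"wz":0,"claw":5},{"dx":0,"dy":0,"dz":0.1,"wx":0,"wy":0,"wz":0,"claw":5},{"dx":0,"dy":0,"dz":0,"wx":0,"wy":0,"wz":0,"claw":5},{"dx":0,"dy":0,"dz":0,"wx":0,"wy":0,"wz":0,"claw":5}]'
```

```text
time: 35.55
position: [509.7, -147.0, 149.3]
eef_rot: [180.0, -0.0, 25.9]
force: [-0.3, -0.5, -4.3]
gripper_width: 53.8
grip_force: 96.2
time: 35.95
position: [509.7, -147.0, 146.4]
eef_rot: [180.0, -0.0, 25.9]
force: [0.6, -0.3, -5.2]
gripper_width: 54.2
grip_force: 96.2
```

```bash
for i in 1 2; do python3 -m jog '[{"dx":0,"dy":0,"dz":0.15,"wx":0,"wy":0,"wz":0,"claw":5},{"dx":0,"dy":0,"dz":0,"wx":0,"wy":0,"wz":0,"claw":5},{"dx":0,"dy":0,"dz":0,"wx":0,"wy":0,"wz":0,"claw":5}]' | grep -E "posi|force:"; done
```

```text
position: [509.7, -147.0, 144.8]
force: [0.6, 0.2, -4.5]
grip_force: 96.2
position: [510.0, -147.2, 143.7]
force: [-0.1, -1.0, -0.8]
grip_force: 96.2
```

Contact. I release, rise, and check all three jars by measurement.

```bash
python3 -m jog '[{"dx":0,"dy":0,"dz":0.05,"wx":0,"wy":0,"wz":0,"claw":5},{"dx":0,"dy":0,"dz":0,"wx":0,"wy":0,"wz":0,"claw":8},{"dx":0,"dy":0,"dz":0,"wx":0,"wy":0,"wz":0,"claw":8},{"dx":0,"dy":0,"dz":0,"wx":0,"wy":0,"wz":0,"claw":8},{"dx":0,"dy":0,"dz":0,"wx":0,"wy":0,"wz":0,"claw":8},{"dx":0,"dy":0,"dz":-1,"wx":0,"wy":0,"wz":0,"claw":8},{"dx":0,"dy":0,"dz":-2.5,"wx":0,"wy":0,"wz":0,"claw":8},{"dx":0,"dy":0,"dz":-3.5,"wx":0,"wy":0,"wz":0,"claw":8},{"dx":0,"dy":0,"dz":-3,"wx":0,"wy":0,"wz":0,"claw":8},{"dx":0,"dy":0,"dz":0,"wx":0,"wy":0,"wz":0,"claw":8}]'
python3 - <<'E'
from h import *
c,s=lids(zs=(169,))
t=capture("top");cv2.imwrite("pics/t2.png",t["color"][:,:,::-1])
for a,r in blobs(mask(t["color"],(0,0,140),(179,70,255)),80):
    if 300<r[0][0]<430 and 160<r[0][1]<240: print("lid",a,r[0],ray(t,r[0],169).round(1))
E
```

```text
time: 37.55
position: [511.0, -147.6, 247.6]
eef_rot: [179.6, -0.3, 26.0]
force: [-0.6, 0.9, -0.0]
gripper_width: 79.9
grip_force: 0.0
white 1099.0 [545. 285.] [28. 64.] [[550.8, -350.4]]
white 5332.0 [426. 253.] [83. 91.] [[533.7, -255.3]]
white 6021.5 [110. 216.] [94. 82.] [[460.7, -39.8]]
white 5059.0 [280. 215.] [78. 83.] [[513.1, -146.4]]
white 1480.0 [21. 30.] [59. 42.] [[550.4, 44.3]]
lid 252.5 (412.75006103515625, 189.25001525878906) [ 562. -374.]
lid 205.5 (357.6000061035156, 186.8000030517578) [ 573.3 -210.1]
```

```bash
python3 -c "from rig import *; print(sign_off())"
```

```text
the job is handed in; nothing more can be done
None
```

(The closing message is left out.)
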